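Change the filter cassettes of the practice's bench air cleaner

ROBOT

A 7-joint arm with a two-finger parallel gripper is mounted at the origin on the work surface. World frame = base frame: x ahead of the robot, y to its left, z up, the work surface at z = 0. Lengths are in mm, angles in rad, forces in N, time in s.
With the tool pointing down it reaches from about 400 to 850 mm from the base axis. Payload 6.9 kg.
Tool frame: the origin (TCP) lies at the very end of the fingers, on their centre line; the grasp point (between the pads) lies grasp_offset behind it (grasp_offset is the distance from the TCP to the grasp point, in mm); z points along the fingers, y is the line along which they close (so a half turn about z gives the same grasp; the last joint's range is limited). The gripper opens to 85 mm and grips with 20 to 120 N. Pads are 22 mm wide; open, the fingers measure 114 mm over their backs; the gripper's body (76 mm by 85 mm) begins 54 mm behind the grasp point. The pads swing forward as they close: fully open they stand 13 mm farther back than shut.
Start: joints at [1.21, 0.507, -0.238, 1.5, 0.126, 1.149, -0.155], TCP at [281.24, -558.136, 231.275] pointing down, gripper open.
Joint ranges: [-3.08, 3.08], [-0.24, 2.05], [-1.43, 1.35], [0, 2.5], [-1.52, 4.66], [0.17, 1.96], [-2.89, 2.89]. Speed limits (rad/s): [2.39, 2.39, 3.14, 3.14, 3.14, 3.14, 3.14].

INTERFACE

Orientations are given as a 3x3 rotation matrix whose columns are the frame's x, y, z axes.
In Python, from station import * gives the robot as it stands.
- The arm moves only by the tool servo_tool, never from a script. Its argument "motion" is a list of rows, each a list of 5 numbers: the shift along the world's x, y, z in m, then the turn about the world's z in degrees, then the opening, from -1 (shut) to 1 (fully open). A call has 1 to 8 rows; each row shifts and turns the commanded pose from where the row before left it; what a row does not reach is not made up. A row lasts 1/12 s, in which the tool goes at most 41.7 mm and 7.16 degrees, less where a joint would pass 70% of its speed; a pose out of reach is approached as far as the arm can. A call with a gripper value outside its range is refused whole. The fingers move at their own pace and stop on an object; the grip force is fixed at half the most. Time passes only in rows, so rows that do not move let the fingers close. It gives the time, the measured TCP pose, the force, the opening and the grip force at its end, in the units of the state.
- get_obs(): the state, without advancing time (a new reading comes with each control period).
- get_image(name): name is "side" or "top"; returns (picture, depth): 420x560x3 uint8, red, green, blue; 420x560 float32, mm along the optical axis (not along the pixel's ray), 0 where there is no reading.
- camera_model(name): a dict with "K" (3x3 intrinsics, pixels), "camera_from_world" (4x4, takes a point from world to camera coordinates). Camera axes: x right, y down, z forward; pixel columns grow to the right and rows downward; lengths in mm; the calibration is good to about 2 mm. A picture is of the moment at which its call begins. camera_model takes no time and is no camera call.
- finish_job(): hands the job in; it is judged then, once.
The state is a dict: "t": time; "qpos": joint angles; "qd": joint speeds; "tau": joint torques, N m; "ee_pos": TCP position; "eef_rot": TCP orientation; "contact_force": force on the tool from outside, world axes, zero at the start; "ft_torque": the same for the moment, N m; "gripper_width": finger opening in mm; "grip_force": force on a finger pad.
Only numpy, scipy, OpenCV 4.12 (cv2) and the standard library are available. Lean on these libraries where they do the work, as an engineer would, in place of code of your own. Each camera call takes 0.05 s, during which the arm holds its last target. There are 200 camera calls.

TASK

Change the filters of the bench air cleaner: press the release button behind each used filter cassette, slide the cassette out and hang it by its handle on the drip rack, one to each pair of hooks. Slide the two clean cassettes from the bench fully home into the bays until their catches click, then, with both in, switch the cleaner on by pushing its lever over to the rear. Do not knock about the bottle, the mouse or the tape dispenser.

Things in the scene. Friction and masses are not known exactly. Their poses are not given: they have to be found in the camera images.
- cleaner: White bench air cleaner, fixed, 250 mm deep (x) x 236 wide. Origin: centre of its underside; +x points from its open front to its rear, the way cassettes go in. Flat deck 60 mm above the bench; rear housing on the last 59 mm, 104 mm above the bench. Two bays side by side, 114 mm apart, each a pair of slanted dovetail rails 17 mm high. Before the rails are 74 mm of bare deck to set a cassette on.
- bay1 (a point): Home point of the bay on the cleaner's -y side, on the deck, 5 mm behind the cleaner's centre: a caught cassette has its origin here, its x along the cleaner's x. Axes as the cleaner's. The rails' side walls are 76 mm apart (2 mm play each side of the foot), flared to 85 mm over the front 18 mm; the mouth is 58 mm in front of this point. A cassette can be pushed at most 3 mm beyond it.
- bay2 (a point): The same for the bay on the cleaner's +y side.
- catch1 (a joint): Sprung catch of bay 1, one piece with its button: 0 = up, 0.010 m = fully down. A cassette sliding in rides its bolt down; it snaps up behind the cassette at home (the click). Pressed 6 mm or more it frees the cassette, which a sprung ejector (7 to 5 N) drives out 15 to 20 mm, clear of the catch; the button may then be let go. Sliding in takes about 10 N over the last 15 mm, pressing 2 to 5 N.
- catch2 (a joint): The same for bay 2.
- release1 (a point): Centre of the top of release button 1: grey, 26 mm across, on the rear housing 88 mm behind bay1, 122 mm above the bench (18 above the housing); goes down with the catch. Press from above.
- release2 (a point): Centre of the top of release button 2, behind bay2; the same.
- switch (a joint): On/off lever in the middle of the rear housing, between the buttons: 0 = off, leaning to the front (-x of the cleaner); 0.9 rad = on, leaning to the rear (stop). Hinge along the cleaner's y, 93 mm behind the cleaner's centre, 116 mm above the bench. Stays where it is left, light to push.
- switch_tip (a point): Centre of the lever's black ball end (radius 10 mm), 50 mm from the hinge, 161 mm above the bench when off or on; it travels 43 mm to the rear.
- used1: Filter cassette of the shape told under clean1 (louvred grey filter on top); used, at the start caught home in bay 1; may be absent.
- used2: Filter cassette of the shape told under clean1 (louvred grey filter on top); used, at the start caught home in bay 2; may be absent.
- clean1: Clean filter cassette on the bench, right of the cleaner: white frame 110 (x) x 96 (y) x 14 mm on an 18 mm high dovetail foot (110 long, 72 wide below, 56 above). Across the top a black handle: bar along y, 12 wide (x), 68 to 78 mm above the origin, 80 mm clear between its legs, 36 mm clear under it. Origin: centre of the foot's underside, z up. Balanced, same both ways round, 0.15 to 0.3 kg.
- clean2: The other clean filter cassette, the same. Either clean one may go in either bay.
- rack: Drip rack, fixed left of the cleaner: a tray 180 x 230 mm, 14 high, steel frame at its rear carrying two pairs of straight prongs (radius 4 mm, axis 140 mm above the bench). Origin: on the bench, below the prongs' root; -x is the prongs' open end. Prongs run to x = -130 mm, then short upturned tips reach x = -142 mm and 154 mm above the bench. Frame bar 8 mm behind the origin.
- hook1 (a point): Middle of the prong pair on the rack's -y side, at the prongs' top (144 mm), 75 mm in front of the rack's origin. Its prongs lie 29 mm to each side (fingers fit between). Thread the handle over the tips from the open end, frame below the prongs, and lower: the hung bar, along the rack's y, rests with its underside at this height. Axes as the rack's.
- hook2 (a point): The same for the pair on the rack's +y side, 116 mm from hook1.
- bottle: Bystander: white bottle, 64 mm across, 170 tall, behind the cleaner. Origin: centre of its base.
- mouse: Bystander: black computer mouse, 105 x 60 x 32 mm, near the robot on its left. Origin: centre of its underside.
- tape: Bystander: black tape dispenser, 130 x 55 x 77 mm, behind the cleaner. Origin: centre of its underside.

How it is judged:
By the outcome, as a careful person would: the job done as asked, in the order asked, and still so for the second after the job is handed in, with the robot touching nothing.
Of used1, used2 only 1 to 2 are there at a start; the rules pass over those that are not, and their reading is None.
At some moment in a run one of clean1, clean2 may be knocked a few centimetres aside while the robot is not near it.
It also fails if it takes over 210 s, if anything falls off the work surface, if the arm or the gripper's body presses on something with over 40 N, if the wrist force passes 120 N, or if a joint passes its speed limit or range.

## Working session

There is one attempt and no reset: what is moved stays moved. The work goes in short steps, Python scripts to look and compute and a tool call to move; the robot and the scene stay as the last step left them, time stands still between calls to the robot, and variables do not carry over. Pictures are saved under pics/ and viewed, at most 14 in all, crops included, and the job is handed in when it is done.

Besides the shell and the picture viewer there is one more tool, called after ">>>" as name(argument=value, ...) on one line, values as JSON. servo_tool: Moves the arm, as the interface text tells. Its arguments: {"type":"object","properties":{"motion":{"type":"array","items":{"type":"array","items":{"type":"number"}}}},"required":["motion"]}

```bash
ls; mkdir -p pics
python3 - <<'E'
from station import *
import cv2,numpy as np
o=get_obs();print(o)
for n in("top","side"):
    p,d=get_image(n);cv2.imwrite(f"pics/{n}0.png",p[:,:,::-1]);np.save(f"{n}0.npy",d)
    m=camera_model(n);print(n,m["K"],m["camera_from_world"])
E
```

```text
pics
{'t': 0.0, 'qpos': array([ 1.20947377,  0.50833428, -0.23748137,  1.50114494,  0.12571415,
        1.14889938, -0.1548166 ]), 'qd': array([-0.00128948, -0.00034302,  0.00149962, -0.00087013, -0.00125744,
       -0.00021218, -0.00070246]), 'tau': array([-3.46928091e-04, -6.20597291e+01, -2.18612462e+00, -2.49652308e+01,
        1.29048270e-02,  1.20187097e-02, -2.17484279e-05]), 'ee_pos': array([ 280.95769493, -557.72088747,  230.42620857]), 'eef_rot': array([[ 8.93016298e-01,  4.50023483e-01, -8.69987406e-04],
       [ 4.50024319e-01, -8.93014915e-01,  1.57302706e-03],
       [-6.90126124e-05, -1.79625429e-03, -9.99998384e-01]]), 'contact_force': array([-0.1510154 ,  0.38820296, -0.72482044]), 'ft_torque': array([ 0.00631368,  0.04866838, -0.05949301]), 'grip_force': 0.0, 'gripper_width': 85.43179416560655}
top [[518.86552988   0.         278.24267319]
 [  0.         518.86552988 204.77020484]
 [  0.           0.           1.        ]] [[-2.11056875e-02 -9.99689260e-01  1.32639648e-02  5.98874884e+00]
 [-9.93524702e-01  1.94904152e-02 -1.11932079e-01  5.90461827e+02]
 [ 1.11638777e-01 -1.55404801e-02 -9.93627333e-01  1.47593834e+03]
 [ 0.00000000e+00  0.00000000e+00  0.00000000e+00  1.00000000e+00]]
side [[392.95833555   0.         279.06011803]
 [  0.         392.95833555 211.74695733]
 [  0.           0.           1.        ]] [[ 9.85823588e-01 -1.67298732e-01  1.27666230e-02 -5.96418273e+02]
 [-1.08287133e-01 -6.92518703e-01 -7.13226291e-01  1.56048646e+02]
 [ 1.28162979e-01  7.01732841e-01 -7.00817573e-01  8.82850076e+02]
 [ 0.00000000e+00  0.00000000e+00  0.00000000e+00  1.00000000e+00]]
```

View pics/top0.png

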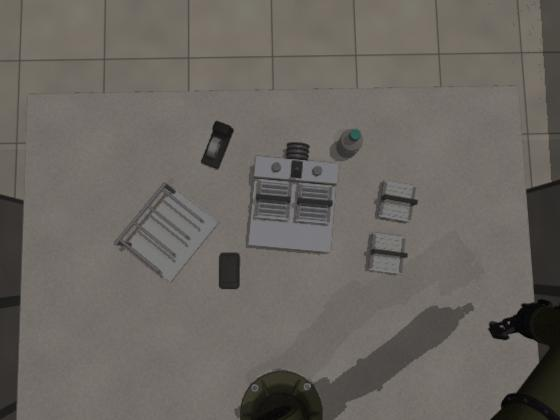

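View pics/side0.png

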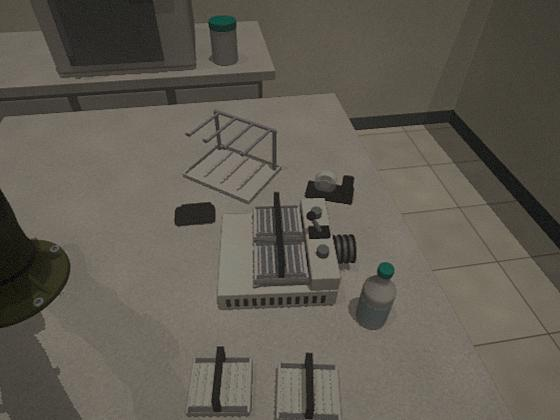

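The top view shows the cleaner at about (293,203) with both used cassettes in. The clean cassettes are at (396,202) and (386,254), and the rack, turned, is at (168,232). The bottle is at (349,140), the tape at (217,145) and the mouse at (229,270). Next I'll measure these with depth.

```bash
cat > h.py <<'E'
from station import *
import cv2,numpy as np
def cloud(n,d=None):
    if d is None: p,d=get_image(n)
    else: p=None
    m=camera_model(n);K=m["K"];T=np.linalg.inv(m["camera_from_world"])
    v,u=np.mgrid[:420,:560]
    c=np.stack([(u-K[0,2])/K[0,0]*d,(v-K[1,2])/K[1,1]*d,d],-1)
    W=c@T[:3,:3].T+T[:3,3]; W[d<=0]=np.nan
    return p,W
def blob(W,mask):
    q=W[mask];q=q[np.isfinite(q[:,0])]
    r=cv2.minAreaRect(q[:,:2].astype(np.float32))
    return np.round(q.mean(0),1),np.round(np.median(q[:,2]),1),[np.round(x,1) for x in r],len(q)
def uvmask(u0,u1,v0,v1):
    m=np.zeros((420,560),bool);m[v0:v1,u0:u1]=1;return m
E
python3 - <<'E'
from h import *
d=np.load("top0.npy");_,W=cloud("top",d);p=cv2.imread("pics/top0.png");z=W[...,2]
g=p.max(2)
for nm,b in dict(used2=(248,294,185,212),used1=(294,340,185,212),c1=(375,420,190,212),c2=(360,415,242,264)).items():
    m=uvmask(*b)&(g<50); 
    print(nm,blob(W,m&(z>(120 if 'u' in nm else 60))))
print("bench",np.nanmedian(z[300:330,100:160]))
print("deck",blob(W,uvmask(240,345,222,256)&(abs(z-60)<6)))
print("hous",blob(W,uvmask(240,345,150,190)&(abs(z-104)<5)))
for b in((268,285,160,176),(309,326,160,180)):print("btn",blob(W,uvmask(*b)&(z>115)))
print("lever",blob(W,uvmask(286,306,155,185)&(z>145)))
print("tray",blob(W,uvmask(105,225,175,290)&(abs(z-14)<5)))
m=uvmask(105,225,175,290)&(z>120);print("prongs",blob(W,m))
n,l,s,c=cv2.connectedComponentsWithStats(m.astype(np.uint8),connectivity=8)
for i in range(1,n):
    if s[i,4]>5:print(s[i],blob(W,l==i))
big=cv2.resize(p[175:290,105:225],None,fx=5,fy=5,interpolation=cv2.INTER_CUBIC);cv2.imwrite("pics/rack.png",np.clip(big*1.5,0,255).astype(np.uint8))
for nm,b in dict(clean1f=(372,425,175,228),clean2f=(362,415,228,280)).items():print(nm,blob(W,uvmask(*b)&(abs(z-32)<8)))
for nm,b in dict(bot=(330,370,120,162),tape=(195,240,115,175),mouse=(214,245,248,292)).items():print(nm,blob(W,uvmask(*b)&(z>15)))
E
```

```text
used2 (array([598.6,   8.4, 137.8]), np.float64(138.7), [array([599.1,  10.2]), array([90.2,  9.8]), np.float64(84.3)], 128)
used1 (array([ 586.4, -102.1,  137.9]), np.float64(138.1), [array([ 586.6, -102.9]), array([90.5,  9.7]), np.float64(83.6)], 132)
c1 (array([ 594.9, -350.8,   78.6]), np.float64(79.2), [array([ 595.3, -350.8]), array([92.5, 10.3]), np.float64(78.5)], 125)
c2 (array([ 443.9, -313.7,   78. ]), np.float64(78.7), [array([ 443.8, -315.4]), array([93. ,  9.4]), np.float64(80.6)], 113)
bench 0.6253216491834337
deck (array([499.7, -41.4,  60.5]), np.float64(60.5), [array([496.6, -37.6]), array([239.4,  82.3]), np.float64(88.6)], 2029)
hous (array([678.9, -57.7, 104.2]), np.float64(104.3), [array([665.9, -55.9]), array([235.3,  91.8]), np.float64(84.1)], 1318)
btn (array([687.6,  -1. , 122.8]), np.float64(122.5), [array([687.1,  -0.7]), array([22.1, 25.5]), np.float64(88.7)], 68)
btn (array([ 674.8, -113.6,  122.4]), np.float64(122.3), [array([ 674.7, -113.8]), array([23.2, 22.7]), np.float64(1.5)], 69)
lever (array([659.6, -55.2, 168.7]), np.float64(168.3), [array([660
[... 400 characters left out ...]
0.8]), array([154.8, 209.5]), np.float64(50.5)], 957)
clean1f (array([ 595.2, -352. ,   33.1]), np.float64(33.2), [array([ 597. , -353.7]), array([ 98.2, 111.2]), np.float64(78.2)], 1054)
clean2f (array([ 444.5, -315.4,   33.3]), np.float64(33.4), [array([ 445.1, -316.8]), array([ 97.9, 110. ]), np.float64(81.1)], 1109)
bot (array([ 753.1, -207.9,  111.1]), np.float64(115.1), [array([ 760. , -212.8]), array([64.1, 57.2]), np.float64(57.1)], 559)
tape (array([772.1, 169.1,  42.9]), np.float64(35.6), [array([775. , 171.2]), array([ 56.2, 129.4]), np.float64(69.0)], 829)
mouse (array([404.4, 139. ,  28.5]), np.float64(30.0), [array([405.2, 140. ]), array([ 57.9, 103.7]), np.float64(89.0)], 689)
```

View pics/rack.png

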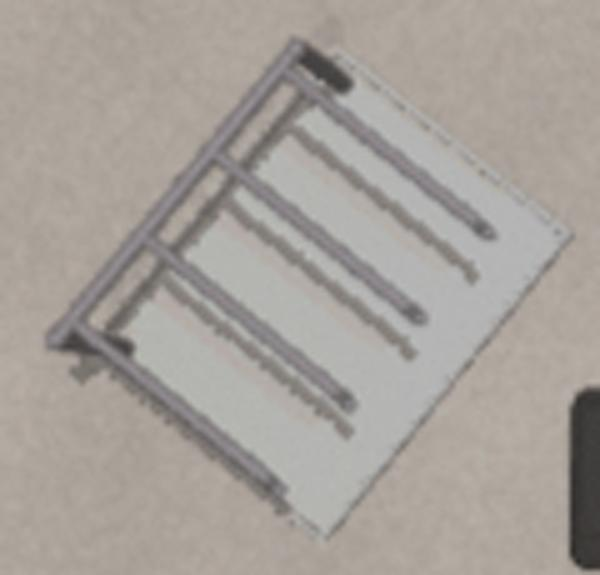

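The rack picture shows four prongs. Their tips are near crop (485,232), (420,318), (348,402) and (278,488), and the frame bar is at upper left. All heights agree with the stated ones (138, 122, 78, 104, 144). I'll check the rack pose by prong lines while moving to button 1.

>>> servo_tool(motion=[[0.024,0.028,0.002,3.5,-1],[0.024,0.028,0.002,3.5,-1],[0.024,0.028,0.002,3.5,-1],[0.024,0.028,0.002,3.5,-1],[0.024,0.028,0.002,3.5,-1],[0.024,0.028,0.002,3.5,-1],[0.024,0.028,0.002,3.5,-1],[0.024,0.028,0.002,3.5,-1]])

```text
t: 0.77
ee_pos: [473.9, -332.6, 247.1]
eef_rot: [[0.575, 0.818, -0.001], [0.818, -0.575, 0.0], [-0.0, -0.001, -1.0]]
contact_force: [0.4, -1.4, 0.4]
gripper_width: -0.4
grip_force: 0.0
```

Run:
```python
import station; print([ (k,getattr(station,k)) for k in dir(station) if 'off' in k.lower()])
from h import *
d=np.load("top0.npy");_,W=cloud("top",d)
m=uvmask(105,225,175,290)&(W[...,2]>130)
q=W[m];a=np.radians(50.5);R=np.array([[np.cos(a),-np.sin(a)],[np.sin(a),np.cos(a)]])
O=np.array([559.7,361.]);L=(q[:,:2]-O)@R
s=(L[:,0]<-15)&(L[:,0]>-125)
for c in(-87,-29,29,87):
    k=s&(abs(L[:,1]-c)<15);f=np.polyfit(L[k,0],L[k,1],1);print(c,k.sum(),f[0]*57.3,np.polyval(f,-75),np.median(q[k,2]))
b=L[:,0]>0;print("bar",np.median(L[b,0]),np.polyfit(L[b,1],L[b,0],1)*[57.3,1],L[:,0].min(),L[:,0].max(),q[b,2].max())
```

```text
[('grasp_offset', 18.700000000000003)]
-87 121 -0.0658036783517375 -86.30318067381594 143.74682085372274
-29 125 -0.14538440110265333 -28.395934691464323 143.73397563168555
29 127 0.01029594175768652 29.506300645822243 143.2206833064804
87 127 -0.01813995562668086 87.42674869883979 143.44280092289637
bar 5.745102984216979 [0.01750373 5.83557201] -142.44534256129737 12.387875846810871 152.8325386218694
```

>>> servo_tool(motion=[[0.025,0.0275,-0.005,3.6,-1],[0.025,0.0275,-0.005,3.6,-1],[0.025,0.0275,-0.005,3.6,-1],[0.025,0.0275,-0.005,3.6,-1],[0.025,0.0275,-0.005,3.6,-1],[0.025,0.0275,-0.005,3.6,-1],[0.025,0.0275,-0.005,3.6,-1],[0.025,0.0275,-0.005,3.6,-1]])

```text
t: 1.43
ee_pos: [674.0, -112.8, 206.5]
eef_rot: [[0.11, 0.994, -0.001], [0.994, -0.11, -0.0], [-0.0, -0.001, -1.0]]
contact_force: [-0.1, -0.5, -0.0]
gripper_width: 0.0
grip_force: 0.0
```

>>> servo_tool(motion=[[0,0,-0.015,0,-1],[0,0,-0.015,0,-1],[0,0,-0.015,0,-1],[0,0,-0.012,0,-1],[0,0,0,0,-1],[0,0,0,0,-1]])

```text
t: 1.93
ee_pos: [672.8, -114.3, 149.6]
eef_rot: [[0.113, 0.994, -0.002], [0.994, -0.113, 0.0], [0.0, -0.002, -1.0]]
contact_force: [0.3, -0.2, 0.5]
gripper_width: 0.0
grip_force: 0.0
```

>>> servo_tool(motion=[[0,0,-0.012,0,-1],[0,0,-0.01,0,-1],[0,0,-0.005,0,-1],[0,0,-0.004,0,-1],[0,0,-0.004,0,-1],[0,0,0,0,-1],[0,0,0,0,-1],[0,0,0,0,-1]])

```text
t: 2.6
ee_pos: [673.4, -114.2, 115.7]
eef_rot: [[0.113, 0.994, 0.0], [0.994, -0.113, -0.0], [-0.0, 0.0, -1.0]]
contact_force: [-1.8, -1.0, 2.6]
gripper_width: -0.1
grip_force: 1.3
```

>>> servo_tool(motion=[[0,0,0,0,-1],[0,0,0.02,0,-1],[0,0,0.04,0,-1],[0,0,0.02,0,-1],[-0.01,0,0,0,1],[-0.03,0,0,0,1],[-0.03,0,0,0,1],[0,0,0,0,1]])

```text
t: 3.27
ee_pos: [597.7, -114.2, 195.0]
eef_rot: [[0.112, 0.994, -0.005], [0.994, -0.112, -0.001], [-0.002, -0.005, -1.0]]
contact_force: [-0.2, -0.1, 0.7]
gripper_width: 48.0
grip_force: 0.0
```

Run:
```python
from h import *
p,W=cloud("side");cv2.imwrite("pics/s1.png",p[:,:,::-1]);z=W[...,2];g=p.max(2)
for nm,c in dict(u1=(586,-102),u2=(599,9)).items():
    m=(abs(W[...,0]-c[0])<45)&(abs(W[...,1]-c[1])<48)&(z>130)&(z<142)&(g<70)
    print(nm,blob(W,m))
```

```text
u1 (array([ 570. , -107.7,  136.6]), np.float64(136.9), [array([ 570.9, -102.4]), array([93.7, 12.1]), np.float64(83.6)], 221)
u2 (array([598.1, -22.8, 136.4]), np.float64(136.6), [array([599. , -17.1]), array([41.1, 10.8]), np.float64(80.7)], 71)
```

Cassette 1 has been ejected by about 16 mm, so I'll grasp its handle.

>>> servo_tool(motion=[[-0.0135,0.006,0,0,1],[-0.0135,0.006,0,0,1],[0,0,-0.01,0,1],[0,0,-0.02,0,1],[0,0,-0.02,0,1],[0,0,-0.02,0,1],[0,0,-0.01,0,1],[0,0,0,0,1]])

```text
t: 3.98
ee_pos: [575.6, -102.2, 112.6]
eef_rot: [[0.112, 0.994, -0.004], [0.994, -0.112, 0.001], [0.0, -0.004, -1.0]]
contact_force: [0.5, 0.2, 1.0]
gripper_width: 85.4
grip_force: 0.0
```

>>> servo_tool(motion=[[0,0,0,0,-1],[0,0,0,0,-1],[0,0,0,0,-1],[0,0,0,0,-1],[0,0,0,0,-1],[0,0,0,0,-1],[0,0,0,0,-1],[0,0,0,0,-1]])

```text
t: 4.65
ee_pos: [576.1, -102.2, 115.9]
eef_rot: [[0.113, 0.994, 0.0], [0.994, -0.113, -0.0], [-0.0, 0.0, -1.0]]
contact_force: [-2.9, 0.3, 6.2]
gripper_width: 10.7
grip_force: 59.0
```

>>> servo_tool(motion=[[-0.005,0.0005,0,0,-1],[-0.012,0.0013,0,0,-1],[-0.017,0.0018,0,0,-1],[-0.018,0.002,0,0,-1],[-0.018,0.002,0,0,-1],[-0.018,0.002,0,0,-1],[-0.017,0.0019,0,0,-1],[-0.01,0.001,0,0,-1]])

```text
t: 5.32
ee_pos: [460.3, -89.5, 115.9]
eef_rot: [[0.112, 0.994, 0.001], [0.994, -0.112, -0.001], [-0.0, 0.001, -1.0]]
contact_force: [0.8, 0.0, 3.3]
gripper_width: 10.8
grip_force: 59.4
```

>>> servo_tool(motion=[[0,0,0,0,-1],[0,0,0.005,0,-1],[0,0,0.01,0,-1]])

```text
t: 5.57
ee_pos: [460.4, -89.6, 129.8]
eef_rot: [[0.112, 0.994, -0.002], [0.994, -0.112, 0.001], [0.0, -0.002, -1.0]]
contact_force: [-0.2, -0.4, -2.9]
gripper_width: 10.5
grip_force: 58.7
```

>>> servo_tool(motion=[[-0.01,0.0,0.015,0,-1],[-0.005,0.01,0.007,0,-1],[0,0.03,0,7,-1],[0.004,0.035,0,7,-1],[0.005,0.035,0,7,-1],[0.006,0.035,0,7,-1],[0.005,0.035,0,7,-1],[0.004,0.035,0,7,-1]])

```text
t: 6.23
ee_pos: [470.2, 127.7, 152.7]
eef_rot: [[-0.586, 0.81, 0.0], [0.81, 0.586, 0.0], [0.0, 0.001, -1.0]]
contact_force: [1.2, 0.0, -3.2]
gripper_width: 10.6
grip_force: 58.7
```

>>> servo_tool(motion=[[0.004,0.025,0,7,-1],[0.002,0.015,0,7,-1],[0,0.003,0,1,-1],[0,0,0,0,-1],[0,0,0,0,-1]])

```text
t: 6.65
ee_pos: [475.8, 167.7, 152.1]
eef_rot: [[-0.77, 0.638, -0.001], [0.638, 0.77, -0.001], [0.0, -0.001, -1.0]]
contact_force: [-0.8, 0.2, -2.3]
gripper_width: 10.7
grip_force: 58.7
```

>>> servo_tool(motion=[[0.005,0.007,0,0,-1],[0.01,0.0125,0,0,-1],[0.012,0.0145,0,0,-1],[0.0125,0.015,0,0,-1],[0.0125,0.015,0,0,-1],[0.0125,0.015,0,0,-1],[0.01,0.012,0,0,-1],[0.0055,0.0075,0,0,-1]])

```text
t: 7.32
ee_pos: [557.7, 267.5, 152.2]
eef_rot: [[-0.77, 0.638, 0.001], [0.638, 0.77, 0.0], [-0.0, 0.001, -1.0]]
contact_force: [0.8, -0.7, -3.5]
gripper_width: 10.7
grip_force: 58.7
```

Run:
```python
from h import *
print(get_obs()["contact_force"],get_obs()["ee_pos"])
p,W=cloud("side");cv2.imwrite("pics/s2.png",cv2.resize(p[90:270,140:380,::-1],None,fx=3,fy=3))
```

```text
[ 0.84902269 -0.71534328 -3.48486472] [557.675829   267.47495346 152.16352759]
```

View pics/s2.png

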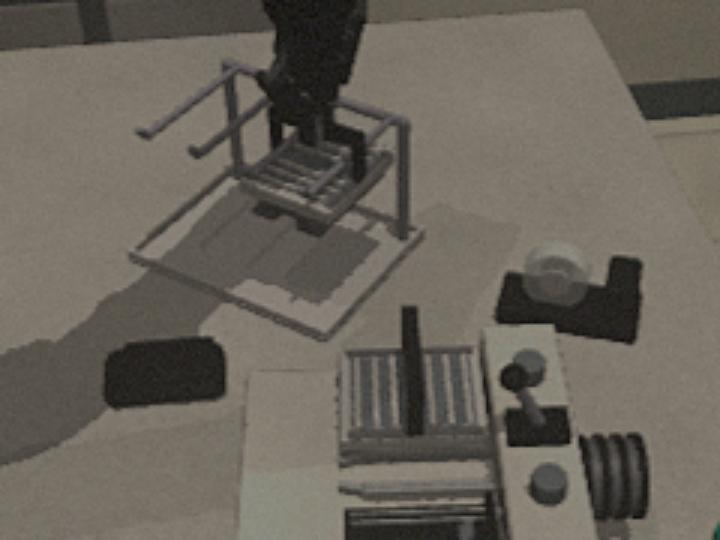

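The cassette at crop (310,180) sits below the right-hand prong pair, with the tip visible in front near (320,185), so it is threaded. Lower, open and rise.

>>> servo_tool(motion=[[0,0,-0.005,0,-1],[0,0,-0.006,0,-1],[0,0,-0.005,0,-1],[0,0,-0.003,0,-1],[0,0,-0.002,0,-1],[0,0,0,0,-1],[0,0,0,0,-1]])

```text
t: 7.95
ee_pos: [556.0, 265.8, 131.8]
eef_rot: [[-0.772, 0.636, 0.0], [0.636, 0.772, -0.001], [-0.001, -0.001, -1.0]]
contact_force: [-2.6, -2.9, 5.3]
gripper_width: 10.6
grip_force: 59.6
```

>>> servo_tool(motion=[[0,0,0,0,-0.7],[0,0,0,0,-0.4],[0,0,0,0,0],[0,0,0,0,0],[0,0,0,0,0],[0,0,0.01,0,0],[0,0,0.02,0,0],[0,0,0.03,0,0]])

```text
t: 8.62
ee_pos: [555.2, 266.0, 190.3]
eef_rot: [[-0.772, 0.635, -0.004], [0.635, 0.772, -0.002], [0.002, -0.004, -1.0]]
contact_force: [1.7, -0.4, -0.6]
gripper_width: 42.4
grip_force: 0.0
```

>>> servo_tool(motion=[[0,0,0.03,0,-0.5],[0.005,-0.02,0.015,-4,-1],[0.01,-0.035,0,-7,-1],[0.018,-0.037,0,-7,-1],[0.018,-0.037,0,-7,-1],[0.018,-0.037,0,-7,-1],[0.018,-0.037,0,-7,-1],[0.018,-0.037,0,-7,-1]])

```text
t: 9.28
ee_pos: [661.9, 25.1, 237.4]
eef_rot: [[-0.074, 0.997, 0.001], [0.997, 0.074, 0.0], [0.0, 0.001, -1.0]]
contact_force: [1.0, 0.7, -0.3]
gripper_width: 0.1
grip_force: 0.0
```

Run:
```python
from h import *
p,W=cloud("top");z=W[...,2];g=p.max(2)
c=(556,266)
m=(abs(W[...,0]-c[0])<55)&(abs(W[...,1]-c[1])<55)&(z>142)&(g<60)
print(blob(W,m))
```

```text
(array([553.7, 264.5, 153.8]), np.float64(154.1), [array([554.7, 264.6]), array([12.6, 91.1]), np.float64(50.7)], 167)
```

Cassette 1 is hanging (bar top at 154). Now button 2.

>>> servo_tool(motion=[[0.013,-0.013,0,-5.5,-1],[0.012,-0.0125,-0.015,-5,-1],[0,0,-0.025,0,-1],[0,0,-0.025,0,-1],[0,0,-0.02,0,-1],[0,0,-0.005,0,-1],[0,0,0,0,-1]])

```text
t: 9.92
ee_pos: [685.4, 1.6, 145.2]
eef_rot: [[0.103, 0.995, -0.003], [0.995, -0.103, 0.0], [0.0, -0.003, -1.0]]
contact_force: [0.1, 0.1, 0.6]
gripper_width: -0.5
grip_force: 0.0
```

>>> servo_tool(motion=[[0,0,-0.012,0,-1],[0,0,-0.008,0,-1],[0,0,-0.005,0,-1],[0,0,-0.004,0,-1],[0,0,-0.004,0,-1],[0,0,0,0,-1],[0,0,0,0,-1],[0,0,0,0,-1]])

```text
t: 10.58
ee_pos: [686.4, 1.5, 113.8]
eef_rot: [[0.104, 0.995, 0.0], [0.995, -0.104, 0.0], [0.0, 0.0, -1.0]]
contact_force: [-0.9, -0.4, 2.3]
gripper_width: -0.0
grip_force: 1.5
```

>>> servo_tool(motion=[[0,0,0.02,0,-1],[0,0,0.04,0,-1],[-0.01,0.001,0.02,-0.5,0],[-0.035,0.003,0,0,1],[-0.035,0.004,0,0,1],[-0.02,0.001,0,0,1],[0,0,0,0,1],[0,0,0,0,1]])

```text
t: 11.25
ee_pos: [585.9, 10.1, 194.0]
eef_rot: [[0.112, 0.994, 0.001], [0.994, -0.112, -0.001], [-0.001, 0.001, -1.0]]
contact_force: [0.3, 0.2, 0.3]
gripper_width: 72.1
grip_force: 0.0
```

Run:
```python
from h import *
p,W=cloud("side");z=W[...,2];g=p.max(2)
c=(585,10)
m=(abs(W[...,0]-c[0])<40)&(abs(W[...,1]-c[1])<55)&(z>130)&(z<142)&(g<70)
print(blob(W,m),get_obs()["ee_pos"])
```

```text
(array([581.8,   4.7, 136.8]), np.float64(137.0), [array([582.9,  11.1]), array([93.4, 11.8]), np.float64(83.6)], 160) [586.87256779   9.99520681 193.77220823]
```

>>> servo_tool(motion=[[-0.003,0.001,-0.01,0,1],[0,0,-0.02,0,1],[0,0,-0.02,0,1],[0,0,-0.02,0,1],[0,0,-0.009,0,1],[0,0,0,0,1],[0,0,0,0,-1],[0,0,0,0,-1]])

```text
t: 11.97
ee_pos: [584.3, 11.6, 115.1]
eef_rot: [[0.113, 0.994, 0.002], [0.994, -0.113, 0.0], [0.001, 0.001, -1.0]]
contact_force: [0.0, -0.7, 0.2]
gripper_width: 63.5
grip_force: 0.0
```

>>> servo_tool(motion=[[0,0,0,0,-1],[0,0,0,0,-1],[0,0,0,0,-1],[0,0,0,0,-1],[0,0,0,0,-1],[0,0,0,0,-1]])

```text
t: 12.47
ee_pos: [583.6, 11.4, 114.9]
eef_rot: [[0.113, 0.994, 0.001], [0.994, -0.113, -0.0], [-0.0, 0.001, -1.0]]
contact_force: [-1.7, -1.2, 6.5]
gripper_width: 10.9
grip_force: 59.2
```

>>> servo_tool(motion=[[-0.005,0.0005,0,0,-1],[-0.012,0.0013,0,0,-1],[-0.017,0.0018,0,0,-1],[-0.018,0.002,0,0,-1],[-0.018,0.002,0,0,-1],[-0.018,0.002,0,0,-1],[-0.017,0.0019,0,0,-1],[-0.01,0.001,0,0,-1]])

```text
t: 13.13
ee_pos: [467.1, 24.2, 114.9]
eef_rot: [[0.112, 0.994, 0.001], [0.994, -0.112, -0.0], [-0.0, 0.001, -1.0]]
contact_force: [1.3, -0.6, 3.9]
gripper_width: 10.5
grip_force: 58.9
```

>>> servo_tool(motion=[[0,0,0,0,-1],[0,0,0.005,0,-1],[0,0,0.01,0,-1]])

```text
t: 13.38
ee_pos: [467.2, 23.6, 128.8]
eef_rot: [[0.112, 0.994, -0.003], [0.994, -0.112, -0.0], [-0.0, -0.003, -1.0]]
contact_force: [0.2, -0.2, -1.2]
gripper_width: 10.5
grip_force: 58.6
```

>>> servo_tool(motion=[[-0.01,0.0,0.015,0,-1],[-0.015,0.01,0.008,2,-1],[-0.015,0.025,0,7,-1],[-0.013,0.032,0,7,-1],[-0.01,0.034,0,7,-1],[-0.008,0.034,0,7,-1],[-0.007,0.034,0,7,-1],[-0.005,0.03,0,7,-1]])

```text
t: 14.05
ee_pos: [384.6, 224.9, 153.0]
eef_rot: [[-0.614, 0.789, 0.0], [0.789, 0.614, 0.0], [0.0, 0.001, -1.0]]
contact_force: [0.7, -0.0, -2.0]
gripper_width: 10.6
grip_force: 58.6
```

>>> servo_tool(motion=[[0,0.015,0,7,-1],[0,0.003,0,6,-1],[0,0,0,0,-1],[0,0,0,0,-1],[0,0,0,0,-1]])

```text
t: 14.47
ee_pos: [385.4, 239.9, 152.2]
eef_rot: [[-0.769, 0.639, -0.001], [0.639, 0.769, -0.001], [-0.0, -0.001, -1.0]]
contact_force: [-0.6, -0.9, -2.1]
gripper_width: 11.0
grip_force: 58.6
```

>>> servo_tool(motion=[[0.005,0.007,0,0,-1],[0.01,0.0125,0,0,-1],[0.012,0.0145,0,0,-1],[0.0125,0.015,0,0,-1],[0.0125,0.015,0,0,-1],[0.0125,0.015,0,0,-1],[0.01,0.012,0,0,-1],[0.0055,0.0085,0,0,-1]])

```text
t: 15.13
ee_pos: [466.9, 341.3, 152.1]
eef_rot: [[-0.77, 0.638, 0.0], [0.638, 0.77, 0.001], [0.0, 0.001, -1.0]]
contact_force: [0.5, 0.6, -1.6]
gripper_width: 10.9
grip_force: 58.7
```

>>> servo_tool(motion=[[0,0,-0.005,0,-1],[0,0,-0.006,0,-1],[0,0,-0.005,0,-1],[0,0,-0.003,0,-1],[0,0,-0.002,0,-1],[0,0,0,0,-1],[0,0,0,0,-1]])

```text
t: 15.72
ee_pos: [465.2, 340.0, 131.4]
eef_rot: [[-0.772, 0.636, 0.0], [0.636, 0.772, -0.0], [-0.0, 0.0, -1.0]]
contact_force: [0.6, 0.1, -2.2]
gripper_width: 10.6
grip_force: 58.7
```

Run:
```python
from h import *
p,W=cloud("side");cv2.imwrite("pics/s3.png",cv2.resize(p[90:270,140:380,::-1],None,fx=2,fy=2))
```

```text
(no output)
```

View pics/s3.png

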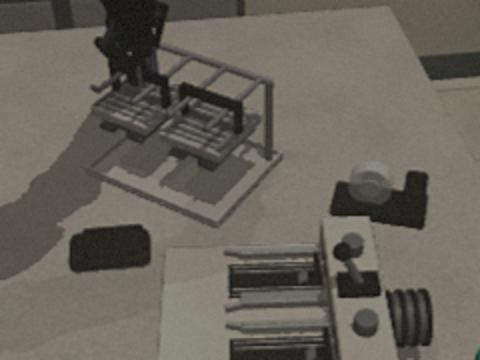

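Cassette 2, at crop (130,105), is threaded on the left pair; the first hangs at (205,130). The weight is still on the gripper, so I'll lower a touch more and release.

>>> servo_tool(motion=[[0,0,-0.001,0,-1],[0,0,-0.001,0,-1],[0,0,0,0,-0.7],[0,0,0,0,-0.4],[0,0,0,0,0],[0,0,0,0,0],[0,0,0,0,0],[0,0,0.01,0,0]])

```text
t: 16.43
ee_pos: [464.6, 339.5, 137.9]
eef_rot: [[-0.772, 0.635, -0.002], [0.635, 0.772, -0.002], [0.001, -0.003, -1.0]]
contact_force: [0.1, -0.1, 0.2]
gripper_width: 42.7
grip_force: 0.0
```

>>> servo_tool(motion=[[0,0,0.02,0,0],[0,0,0.03,0,0],[0,0,0.03,0,0],[0,-0.02,0.015,-5,0],[0,-0.037,0,-7,0.5],[0,-0.04,0,-7,1],[0,-0.04,0,-7,1],[0,-0.04,0,-7,1]])

```text
t: 17.1
ee_pos: [464.9, 162.0, 235.1]
eef_rot: [[-0.296, 0.955, 0.001], [0.955, 0.296, 0.0], [0.0, 0.001, -1.0]]
contact_force: [0.4, 0.2, -0.1]
gripper_width: 85.4
grip_force: 0.0
```

>>> servo_tool(motion=[[0,-0.04,0,-6,1],[0,-0.04,0,-6,1],[0,-0.04,0,-6,1],[0,-0.04,0,-5,1],[0,-0.04,0,-4,1],[0,-0.04,0,0,1],[0,0,0,0,1],[0,0,0,0,1]])

```text
t: 17.77
ee_pos: [465.1, -79.0, 234.7]
eef_rot: [[0.169, 0.986, 0.0], [0.986, -0.169, -0.0], [-0.0, 0.0, -1.0]]
contact_force: [0.3, 0.4, 0.8]
gripper_width: 85.4
grip_force: 0.0
```

```bash
cat > meas.py <<'E'
from h import *
p,W=cloud("top");z=W[...,2];g=p.max(2);X,Y=W[...,0],W[...,1]
o=get_obs();print("tcp",o["ee_pos"].round(1),np.degrees(np.arctan2(o["eef_rot"][1,1],o["eef_rot"][0,1])).round(1))
def rep(nm,m,mn=60):
    n,l,s,c=cv2.connectedComponentsWithStats(cv2.morphologyEx(m.astype(np.uint8),cv2.MORPH_CLOSE,np.ones((3,3))))
    for i in range(1,n):
        if (m&(l==i)).sum()>mn:print(nm,blob(W,m&(l==i)))
rep("hung",(X>380)&(X<650)&(Y>180)&(Y<430)&(z>150)&(z<158)&(g<55),40)
rep("clean bar",(X>300)&(X<750)&(Y<-180)&(Y>-560)&(z>70)&(z<88)&(g<60))
rep("clean frame",(X>300)&(X<720)&(Y<-180)&(Y>-560)&(z>25)&(z<42),300)
rep("deck bar",(X>400)&(X<700)&(Y<80)&(Y>-175)&(z>130)&(z<146)&(g<60))
E
python3 meas.py
```

```text
tcp [465.3 -76.8 234.8] -9.5
hung (array([553.2, 265.4, 154.3]), np.float64(154.3), [array([554. , 264.4]), array([13.5, 90.1]), np.float64(49.3)], 132)
hung (array([464.5, 338.2, 154.1]), np.float64(154.1), [array([464.8, 338.2]), array([11.9, 92.6]), np.float64(50.2)], 137)
clean bar (array([ 696.4, -340.2,   78. ]), np.float64(78.1), [array([ 696.9, -339.6]), array([90.8, 11.2]), np.float64(78.6)], 122)
clean bar (array([ 443.8, -314.6,   78.6]), np.float64(78.5), [array([ 443.9, -314.9]), array([92.1,  9.1]), np.float64(80.9)], 112)
clean frame (array([ 671.7, -335.3,   33.4]), np.float64(33.4), [array([ 674.6, -336.8]), array([98.4, 66.3]), np.float64(75.5)], 627)
clean frame (array([ 444.8, -316.1,   33.5]), np.float64(33.5), [array([ 445.3, -316.8]), array([ 97.1, 111. ]), np.float64(80.6)], 1114)
```

Both used cassettes hang properly. One clean cassette was knocked, to (697,-340); the other is still at (444,-315). I'll pick the near one first.

>>> servo_tool(motion=[[-0.003,-0.034,0,0,1],[-0.003,-0.034,0,0,1],[-0.003,-0.034,0,0,1],[-0.003,-0.034,0,0,1],[-0.003,-0.034,0,0,1],[-0.003,-0.034,-0.01,0,1],[-0.003,-0.033,-0.03,0,1],[0,0,-0.03,0,1]])

```text
t: 18.48
ee_pos: [444.9, -317.3, 166.6]
eef_rot: [[0.169, 0.986, 0.003], [0.986, -0.169, -0.005], [-0.004, 0.004, -1.0]]
contact_force: [-0.3, -0.0, -1.8]
gripper_width: 85.1
grip_force: 0.0
```

>>> servo_tool(motion=[[0,0,-0.02,0,1],[0,0,-0.01,0,1],[0,0,0,0,1],[0,0,0,0,1]])

```text
t: 18.82
ee_pos: [445.6, -310.0, 137.0]
eef_rot: [[0.162, 0.987, 0.001], [0.987, -0.162, 0.001], [0.001, 0.0, -1.0]]
contact_force: [-0.2, -0.2, 1.4]
gripper_width: 85.6
grip_force: 0.0
```

Run:
```python
from h import *
p,W=cloud("side");z=W[...,2];g=p.max(2);X,Y=W[...,0],W[...,1]
m=(abs(X-444)<40)&(abs(Y+315)<55)&(z>70)&(z<84)&(g<70)
print(blob(W,m),get_obs()["ee_pos"])
```

```text
(array([ 444.9, -317.7,   76.4]), np.float64(76.5), [array([ 445.3, -314.8]), array([95.4, 12.4]), np.float64(80.9)], 408) [ 445.91480291 -310.47676905  137.66675866]
```

>>> servo_tool(motion=[[0,-0.0045,-0.015,0,1],[0,0,-0.02,0,1],[0,0,-0.02,0,1],[0,0,-0.018,0,1],[0,0,-0.008,0,1],[0,0,0,0,1],[0,0,0,0,-1],[0,0,0,0,-1]])

```text
t: 19.53
ee_pos: [445.5, -316.2, 56.8]
eef_rot: [[0.164, 0.986, 0.002], [0.986, -0.164, -0.001], [-0.001, 0.002, -1.0]]
contact_force: [0.6, 0.1, 0.5]
gripper_width: 64.2
grip_force: 0.0
```

>>> servo_tool(motion=[[0,0,0,0,-1],[0,0,0,0,-1],[0,0,0,0,-1],[0,0,0,0,-1],[0,0,0,0,-1],[0,0,0,0,-1]])

```text
t: 20.03
ee_pos: [444.6, -316.1, 55.8]
eef_rot: [[0.164, 0.986, 0.001], [0.986, -0.164, -0.001], [-0.0, 0.001, -1.0]]
contact_force: [-0.9, 1.1, 4.8]
gripper_width: 10.7
grip_force: 59.1
```

>>> servo_tool(motion=[[0,0,0.01,0,-1],[0,0,0.025,0,-1],[0,0,0.035,0,-1],[0,0,0.03,0,-1],[0,0,0.01,0,-1],[0,0,0,0,-1],[0,0,0,0,-1]])

```text
t: 20.62
ee_pos: [443.9, -315.9, 164.9]
eef_rot: [[0.165, 0.986, -0.0], [0.986, -0.165, -0.0], [-0.0, -0.0, -1.0]]
contact_force: [-0.4, 0.4, -3.3]
gripper_width: 10.8
grip_force: 58.9
```

>>> servo_tool(motion=[[0.003,0.025,0,0.4,-1],[0.003,0.033,0,0.4,-1],[0.003,0.034,0,0.4,-1],[0.003,0.034,0,0.4,-1],[0.003,0.034,0,0.4,-1],[0.003,0.034,0,0.4,-1],[0.003,0.02,0,0.4,-1],[0.003,0.0105,0,0.4,-1]])

```text
t: 21.28
ee_pos: [467.2, -87.9, 163.6]
eef_rot: [[0.104, 0.995, -0.003], [0.995, -0.104, 0.002], [0.002, -0.004, -1.0]]
contact_force: [-0.4, -0.3, -3.0]
gripper_width: 10.9
grip_force: 58.9
```

>>> servo_tool(motion=[[0,0,-0.01,0,-1],[0,0,-0.015,0,-1],[0,0,-0.01,0,-1],[0,0,-0.005,0,-1],[0,0,0,0,-1],[0,0,0,0,-1]])

```text
t: 21.78
ee_pos: [468.1, -92.1, 124.7]
eef_rot: [[0.11, 0.994, -0.001], [0.994, -0.11, 0.0], [0.0, -0.001, -1.0]]
contact_force: [-0.4, 1.1, -2.0]
gripper_width: 10.5
grip_force: 58.9
```

```bash
python3 meas.py | grep -v hung;python3 - <<'E'
from h import *
p,W=cloud("side");cv2.imwrite("pics/s4.png",cv2.resize(p[150:330,180:420,::-1],None,fx=3,fy=3))
E
```

```text
tcp [468.5 -92.  125.3] -6.3
clean bar (array([ 696.3, -340.3,   78.2]), np.float64(78.2), [array([ 696.2, -340.1]), array([91.6, 12. ]), np.float64(79.6)], 122)
clean frame (array([ 671.6, -335.4,   33.2]), np.float64(33.2), [array([ 676.8, -337. ]), array([97.7, 68.2]), np.float64(77.4)], 618)
```

View pics/s4.png

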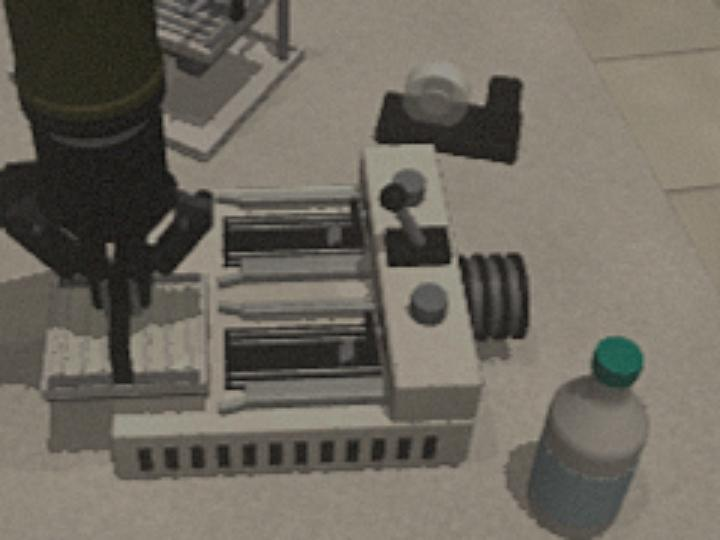

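The cassette at crop (130,340) is in line with the front bay's mouth, slightly above the deck. I'll lower it and slide it in.

>>> servo_tool(motion=[[0,0,-0.005,0,-1],[0,0,-0.003,0,-1],[0,0,-0.001,0,-1],[0,0,0,0,-1]])

```text
t: 22.22
ee_pos: [468.3, -91.4, 116.1]
eef_rot: [[0.109, 0.994, -0.0], [0.994, -0.109, 0.0], [-0.0, -0.0, -1.0]]
contact_force: [-1.1, -0.0, -2.3]
gripper_width: 10.7
grip_force: 58.9
```

>>> servo_tool(motion=[[0.006,-0.0006,0,0,-1],[0.01,-0.0011,0,0,-1],[0.012,-0.0013,0,0,-1],[0.014,-0.0015,0,0,-1],[0.014,-0.0015,0,0,-1],[0.014,-0.0015,0,0,-1],[0.014,-0.0015,0,0,-1],[0.01,-0.0011,0,0,-1]])

```text
t: 22.88
ee_pos: [564.9, -101.7, 116.4]
eef_rot: [[0.109, 0.994, 0.002], [0.994, -0.109, 0.0], [0.0, 0.002, -1.0]]
contact_force: [0.1, -0.3, -2.2]
gripper_width: 10.7
grip_force: 58.9
```

>>> servo_tool(motion=[[0.006,-0.0007,0,0,-1],[0.006,-0.0007,0,0,-1],[0.004,-0.0004,0,0,-1],[0.004,-0.0004,0,0,-1],[0.003,-0.0003,0,0,-1],[0.002,-0.0002,0,0,-1],[0,0,0,0,-1],[0,0,0,0,-1]])

```text
t: 23.55
ee_pos: [585.6, -104.0, 116.3]
eef_rot: [[0.109, 0.994, -0.004], [0.994, -0.109, -0.0], [-0.001, -0.003, -1.0]]
contact_force: [-6.2, 0.8, 2.0]
gripper_width: 11.0
grip_force: 59.5
```

>>> servo_tool(motion=[[0.002,-0.0002,0,0,-1],[0.001,-0.0001,0,0,-1],[0.001,-0.0001,0,0,-1],[0,0,0,0,-1]])

```text
t: 23.88
ee_pos: [589.0, -104.4, 116.3]
eef_rot: [[0.109, 0.994, -0.005], [0.994, -0.109, -0.0], [-0.001, -0.005, -1.0]]
contact_force: [-8.6, 0.6, 4.5]
gripper_width: 11.0
grip_force: 59.8
```

>>> servo_tool(motion=[[0.001,0,0,0,-1],[0.001,0,0,0,-1],[0,0,0,0,-1],[0,0,0,0,-1]])

```text
t: 24.22
ee_pos: [590.7, -104.6, 116.3]
eef_rot: [[0.109, 0.994, -0.005], [0.994, -0.109, -0.001], [-0.001, -0.005, -1.0]]
contact_force: [-8.7, -0.1, 5.0]
gripper_width: 10.9
grip_force: 59.9
```

>>> servo_tool(motion=[[0.001,0,0,0,-1],[0.001,0,0,0,-1],[0,0,0,0,-1],[0,0,0,0,-1]])

```text
t: 24.55
ee_pos: [590.9, -104.5, 116.3]
eef_rot: [[0.109, 0.994, -0.009], [0.994, -0.109, -0.001], [-0.002, -0.009, -1.0]]
contact_force: [-14.9, 2.0, 10.3]
gripper_width: 10.8
grip_force: 60.6
```

>>> servo_tool(motion=[[-0.003,0.0003,0,0,-1],[-0.003,0.0003,0,0,-1],[-0.001,0,0,0,-1],[0,0,0,0,-1]])

```text
t: 24.88
ee_pos: [587.7, -104.1, 116.3]
eef_rot: [[0.109, 0.994, -0.001], [0.994, -0.109, -0.0], [-0.0, -0.001, -1.0]]
contact_force: [-3.5, 0.5, -1.0]
gripper_width: 10.3
grip_force: 59.2
```

>>> servo_tool(motion=[[-0.002,0.0002,0,0,-1],[-0.001,0,0,0,-1],[0,0,0,0,-1],[0,0,0,0,-1]])

```text
t: 25.22
ee_pos: [586.6, -103.9, 116.5]
eef_rot: [[0.109, 0.994, 0.002], [0.994, -0.109, -0.0], [0.0, 0.002, -1.0]]
contact_force: [3.3, -0.3, -5.7]
gripper_width: 10.4
grip_force: 58.7
```

Pulling back meets resistance, so the catch holds. I'll release and go for the second clean cassette.

>>> servo_tool(motion=[[0,0,0,0,-0.5],[0,0,0,0,0],[0,0,0,0,0],[0,0,0,0,0],[0,0,0.015,0,0.3],[0,0,0.03,0,0.5],[0,0,0.04,0,1],[0,0,0.035,0,1]])

```text
t: 25.88
ee_pos: [585.0, -103.5, 238.0]
eef_rot: [[0.108, 0.994, -0.001], [0.994, -0.108, 0.001], [0.0, -0.001, -1.0]]
contact_force: [1.8, -0.6, -0.5]
gripper_width: 84.6
grip_force: 0.0
```

>>> servo_tool(motion=[[0.01,-0.025,0,-0.8,1],[0.014,-0.033,0,-0.8,1],[0.016,-0.034,0,-0.8,1],[0.016,-0.034,0,-0.8,1],[0.016,-0.034,0,-0.8,1],[0.016,-0.034,0,-0.8,1],[0.015,-0.03,0,0,1],[0.006,-0.012,0,0,1]])

```text
t: 26.55
ee_pos: [694.2, -345.6, 234.9]
eef_rot: [[0.197, 0.98, -0.001], [0.98, -0.197, -0.002], [-0.003, -0.001, -1.0]]
contact_force: [-1.0, -0.4, -0.8]
gripper_width: 85.6
grip_force: 0.0
```

>>> servo_tool(motion=[[0,0,-0.03,0,1],[0,0,-0.035,0,1],[0,0,-0.025,0,1],[0,0,-0.01,0,1],[0,0,0,0,1],[0,0,0,0,1]])

```text
t: 27.05
ee_pos: [694.8, -339.8, 137.1]
eef_rot: [[0.192, 0.981, 0.0], [0.981, -0.192, 0.0], [0.0, 0.0, -1.0]]
contact_force: [0.9, 0.5, 0.6]
gripper_width: 85.4
grip_force: 0.0
```

```bash
python3 meas.py | grep -v hung
python3 - <<'E'
from h import *
p,W=cloud("side");z=W[...,2];g=p.max(2);X,Y=W[...,0],W[...,1]
m=(abs(X-697)<40)&(abs(Y+340)<55)&(z>70)&(z<84)&(g<70)
if m.any():print(blob(W,m))
E
```

```text
tcp [ 695.4 -339.9  138.4] -11.1
clean bar (array([ 700. , -323.1,   78.5]), np.float64(78.4), [array([ 700.1, -323.7]), array([59.3, 12. ]), np.float64(76.6)], 83)
clean frame (array([ 672. , -326. ,   33.5]), np.float64(33.6), [array([ 676.8, -337.4]), array([96.6, 69.2]), np.float64(78.3)], 496)
deck bar (array([ 585.5, -102.4,  138.8]), np.float64(138.7), [array([ 585.6, -102.9]), array([89.9,  9.3]), np.float64(84.0)], 126)
(array([ 696.1, -343.8,   76.2]), np.float64(76.5), [array([ 697.3, -341.3]), array([93. , 11.3]), np.float64(78.6)], 365)
```

>>> servo_tool(motion=[[0.0015,-0.0005,-0.015,0,1],[0,0,-0.02,0,1],[0,0,-0.02,0,1],[0,0,-0.018,0,1],[0,0,-0.009,0,1],[0,0,0,0,1],[0,0,0,0,-1],[0,0,0,0,-1]])

```text
t: 27.82
ee_pos: [697.1, -340.6, 56.5]
eef_rot: [[0.192, 0.981, 0.003], [0.981, -0.192, -0.001], [-0.0, 0.003, -1.0]]
contact_force: [-0.7, -0.4, -0.4]
gripper_width: 63.7
grip_force: 0.0
```

>>> servo_tool(motion=[[0,0,0,0,-1],[0,0,0,0,-1],[0,0,0,0,-1],[0,0,0,0,-1],[0,0,0,0,-1],[0,0,0,0,-1]])

```text
t: 28.32
ee_pos: [696.3, -340.5, 55.0]
eef_rot: [[0.192, 0.981, 0.001], [0.981, -0.192, -0.0], [-0.0, 0.001, -1.0]]
contact_force: [-0.7, -0.1, 3.5]
gripper_width: 10.4
grip_force: 59.1
```

>>> servo_tool(motion=[[0,0,0.01,0,-1],[0,0,0.025,0,-1],[-0.01,0,0.035,0,-1],[-0.03,0,0.035,0,-1],[-0.03,0.01,0.025,0,-1],[-0.03,0.01,0,0,-1],[-0.035,0.02,0,0.5,-1],[-0.03,0.025,0,0.5,-1]])

```text
t: 28.98
ee_pos: [531.0, -276.5, 181.4]
eef_rot: [[0.178, 0.984, -0.001], [0.984, -0.178, -0.002], [-0.002, -0.0, -1.0]]
contact_force: [-0.5, 0.2, -0.8]
gripper_width: 10.9
grip_force: 58.7
```

>>> servo_tool(motion=[[-0.025,0.025,0,0.5,-1],[-0.018,0.033,0,0.5,-1],[-0.008,0.036,0,0.5,-1],[0,0.038,0,0.5,-1],[0,0.038,0,0.5,-1],[0,0.038,0,0.5,-1],[0,0.035,0,0.5,-1],[0,0.03,0,0.5,-1]])

```text
t: 29.65
ee_pos: [482.3, 0.4, 181.6]
eef_rot: [[0.103, 0.995, 0.0], [0.995, -0.103, 0.0], [0.0, 0.0, -1.0]]
contact_force: [1.0, -0.7, -2.0]
gripper_width: 10.5
grip_force: 58.8
```

>>> servo_tool(motion=[[0,0.02,0,0,-1],[0,0.005,-0.015,0,-1],[0,0,-0.02,0,-1],[0,0,-0.015,0,-1],[0,0,-0.006,0,-1],[0,0,0,0,-1],[0,0,0,0,-1]])

```text
t: 30.23
ee_pos: [482.9, 22.7, 125.3]
eef_rot: [[0.106, 0.994, -0.0], [0.994, -0.106, 0.0], [-0.0, -0.0, -1.0]]
contact_force: [-0.0, 0.3, -2.9]
gripper_width: 10.6
grip_force: 58.7
```

>>> servo_tool(motion=[[-0.002,0,-0.005,-0.2,-1],[0,0,-0.004,0,-1],[0,0,-0.001,0,-1],[0,0,0,0,-1]])

```text
t: 30.57
ee_pos: [480.8, 22.6, 115.0]
eef_rot: [[0.109, 0.994, 0.0], [0.994, -0.109, -0.0], [-0.0, 0.0, -1.0]]
contact_force: [-0.4, 0.2, -1.1]
gripper_width: 10.6
grip_force: 58.8
```

>>> servo_tool(motion=[[0.006,-0.0006,0,0,-1],[0.01,-0.0011,0,0,-1],[0.012,-0.0013,0,0,-1],[0.014,-0.0015,0,0,-1],[0.014,-0.0015,0,0,-1],[0.014,-0.0015,0,0,-1],[0.014,-0.0015,0,0,-1],[0.01,-0.0011,0,0,-1]])

```text
t: 31.23
ee_pos: [577.2, 12.2, 115.0]
eef_rot: [[0.11, 0.994, 0.001], [0.994, -0.11, 0.0], [0.0, 0.001, -1.0]]
contact_force: [-1.1, -0.4, 0.5]
gripper_width: 10.9
grip_force: 59.1
```

>>> servo_tool(motion=[[0.006,-0.0007,0,0,-1],[0.006,-0.0007,0,0,-1],[0.004,-0.0004,0,0,-1],[0.004,-0.0004,0,0,-1],[0.003,-0.0003,0,0,-1],[0.002,-0.0002,0,0,-1],[0,0,0,0,-1],[0,0,0,0,-1]])

```text
t: 31.9
ee_pos: [598.1, 10.0, 115.1]
eef_rot: [[0.108, 0.994, -0.003], [0.994, -0.108, -0.001], [-0.001, -0.003, -1.0]]
contact_force: [-6.9, 0.5, 4.9]
gripper_width: 11.0
grip_force: 59.7
```

>>> servo_tool(motion=[[0.002,-0.0002,0,0,-1],[0.002,-0.0002,0,0,-1],[0.001,0,0,0,-1],[0,0,0,0,-1],[0,0,0,0,-1]])

```text
t: 32.32
ee_pos: [602.4, 9.6, 115.1]
eef_rot: [[0.108, 0.994, -0.004], [0.994, -0.108, -0.001], [-0.001, -0.004, -1.0]]
contact_force: [-9.0, 0.7, 6.9]
gripper_width: 10.5
grip_force: 59.9
```

>>> servo_tool(motion=[[0.001,0,0,0,-1],[0.001,0,0,0,-1],[0,0,0,0,-1],[0,0,0,0,-1]])

```text
t: 32.65
ee_pos: [603.3, 9.5, 115.1]
eef_rot: [[0.108, 0.994, -0.006], [0.994, -0.108, -0.001], [-0.002, -0.006, -1.0]]
contact_force: [-12.0, 0.4, 9.9]
gripper_width: 10.5
grip_force: 60.4
```

>>> servo_tool(motion=[[-0.003,0.0003,0,0,-1],[-0.003,0.0003,0,0,-1],[-0.002,0,0,0,-1],[-0.001,0,0,0,-1],[0,0,0,0,-1],[0,0,0,0,-1]])

```text
t: 33.15
ee_pos: [599.3, 10.0, 115.5]
eef_rot: [[0.109, 0.994, 0.003], [0.994, -0.109, 0.0], [0.001, 0.003, -1.0]]
contact_force: [5.0, -0.4, -0.4]
gripper_width: 10.9
grip_force: 59.1
```

Bay 2 holds too (5 N resistance). I'll release, rise and line up in front of the lever.

>>> servo_tool(motion=[[0,0,0,0,-0.5],[0,0,0,0,0],[0,0,0,0,0],[0,0,0,0,0],[0,0,0.015,0,0],[0,0,0.03,0,0],[0,0,0.04,0,0],[0,0,0.03,0,-1]])

```text
t: 33.82
ee_pos: [597.6, 10.5, 232.1]
eef_rot: [[0.108, 0.994, -0.0], [0.994, -0.108, 0.0], [0.0, -0.0, -1.0]]
contact_force: [1.3, 0.2, 0.8]
gripper_width: 31.4
grip_force: 0.0
```

>>> servo_tool(motion=[[0.003,-0.015,0,0,-1],[0.004,-0.022,0,0,-1],[0.004,-0.023,0,0,-1],[0,0,0,0,-1],[0,0,0,0,-1]])

```text
t: 34.23
ee_pos: [608.5, -51.6, 229.5]
eef_rot: [[0.112, 0.994, -0.001], [0.994, -0.112, -0.0], [-0.001, -0.001, -1.0]]
contact_force: [-0.4, 0.1, 0.3]
gripper_width: -0.2
grip_force: 0.0
```

Run:
```python
from h import *
print(get_obs()["ee_pos"],get_obs()["gripper_width"])
p,W=cloud("side");cv2.imwrite("pics/s5.png",cv2.resize(p[150:330,180:420,::-1],None,fx=3,fy=3));z=W[...,2];g=p.max(2)
for nm,c in dict(u1=(586,-102),u2=(599,9)).items():
    m=(abs(W[...,0]-c[0])<45)&(abs(W[...,1]-c[1])<48)&(z>130)&(z<142)&(g<70)
    if m.any():print(nm,blob(W,m))
```

```text
[608.50593355 -51.59220299 229.52236044] -0.18559315643593416
u1 (array([ 586.6, -105.2,  137.5]), np.float64(137.7), [array([ 587.6, -102.9]), array([95.6, 11.9]), np.float64(83.6)], 207)
u2 (array([599. ,   3.6, 137.5]), np.float64(137.8), [array([599.9,   8. ]), array([94.7, 11.2]), np.float64(83.6)], 157)
```

View pics/s5.png

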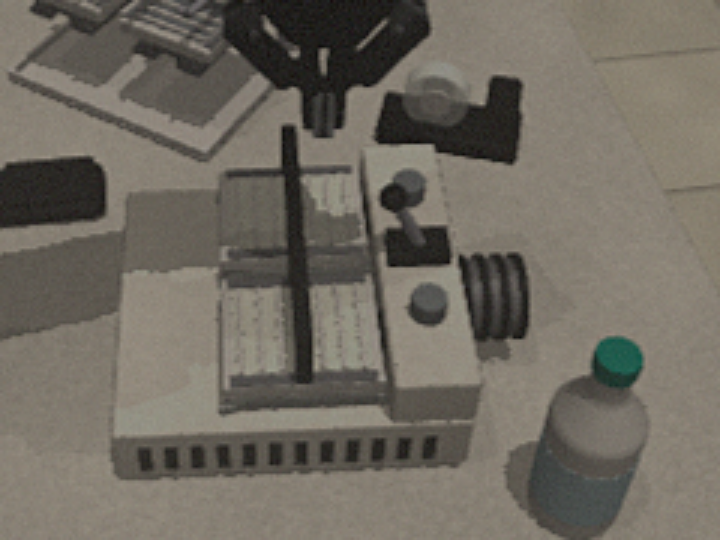

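Both cassettes are home, with bars at 587.6 and 599.9, and the lever ball at crop (393,198) still leans forward. Now push the lever.

>>> servo_tool(motion=[[0,0,-0.02,0,-1],[0,0,-0.025,0,-1],[0,0,-0.02,0,-1],[0,0,-0.012,0,-1],[0,0,-0.002,0,-1],[0,0,0,0,-1]])

```text
t: 34.78
ee_pos: [608.2, -48.5, 150.4]
eef_rot: [[0.107, 0.994, -0.002], [0.994, -0.107, 0.001], [0.001, -0.002, -1.0]]
contact_force: [-0.2, 0.2, 0.2]
gripper_width: 0.3
grip_force: 0.0
```

>>> servo_tool(motion=[[0.01,-0.001,0,0,-1],[0.01,-0.001,0,0,-1],[0.01,-0.001,0,0,-1],[0.01,-0.001,0,0,-1],[0.01,-0.001,0,0,-1],[0.01,-0.001,0,0,-1],[0.005,-0.0005,0,0,-1],[0,0,0,0,-1]])

```text
t: 35.45
ee_pos: [675.0, -55.7, 151.8]
eef_rot: [[0.109, 0.994, 0.002], [0.994, -0.109, 0.001], [0.001, 0.002, -1.0]]
contact_force: [-0.2, 0.3, -0.3]
gripper_width: -0.0
grip_force: 0.0
```

>>> servo_tool(motion=[[0.003,-0.0003,0,0,-1],[0.003,-0.0003,0,0,-1],[0.003,-0.0003,0,0,-1],[0,0,0,0,-1]])

```text
t: 35.78
ee_pos: [680.5, -56.7, 150.9]
eef_rot: [[0.108, 0.994, -0.005], [0.994, -0.108, 0.0], [-0.0, -0.005, -1.0]]
contact_force: [-9.1, 0.6, 4.6]
gripper_width: -0.0
grip_force: 4.7
```

Run:
```python
from h import *
p,W=cloud("side");cv2.imwrite("pics/s6.png",cv2.resize(p[170:290,270:390,::-1],None,fx=4,fy=4))
```

```text
(no output)
```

View pics/s6.png

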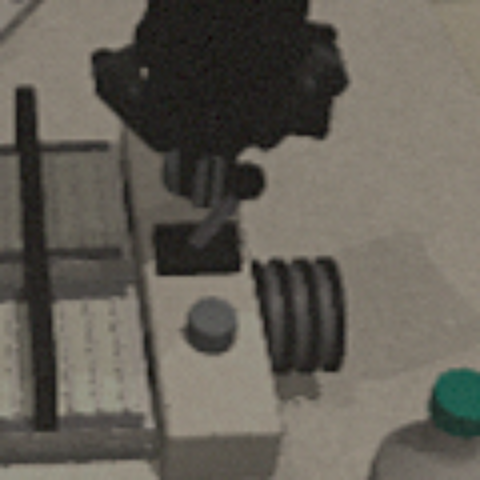

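The lever, with its ball at crop (245,182), leans to the rear and is on its stop (9 N). I'll back off, rise and check everything.

>>> servo_tool(motion=[[-0.015,0.0016,0,0,-1],[-0.02,0.002,0,0,-1],[-0.01,0.001,0.02,0,-1],[0,0,0.04,0,-1],[0,0,0.04,0,-1],[-0.03,0,0.01,0,-1],[-0.041,0,0,0,-1],[-0.041,0,0,0,-1]])

```text
t: 36.5
ee_pos: [525.6, -52.3, 261.9]
eef_rot: [[0.109, 0.994, 0.003], [0.994, -0.109, 0.0], [0.0, 0.003, -1.0]]
contact_force: [-0.7, -0.6, -0.6]
gripper_width: 0.1
grip_force: 0.0
```

>>> servo_tool(motion=[[-0.04,0,0,0,-1],[-0.03,0,0,0,-1],[0,0,0,0,-1],[0,0,0,0,-1],[0,0,0,0,-1],[0,0,0,0,-1],[0,0,0,0,-1],[0,0,0,0,-1]])

```text
t: 37.17
ee_pos: [456.6, -52.5, 260.7]
eef_rot: [[0.109, 0.994, -0.0], [0.994, -0.109, 0.001], [0.001, -0.0, -1.0]]
contact_force: [-0.9, -0.6, 0.2]
gripper_width: 0.0
grip_force: 0.0
```

```bash
python3 meas.py
python3 - <<'E'
from h import *
p,W=cloud("side");cv2.imwrite("pics/s7.png",p[:,:,::-1]);z=W[...,2];X,Y=W[...,0],W[...,1]
m=(abs(X-690)<60)&(abs(Y+58)<25)&(z>145)&(z<180)
print("lever",blob(W,m))
E
```

```text
tcp [456.4 -52.5 260.6] -6.2
hung (array([553.8, 265.3, 154. ]), np.float64(153.8), [array([554.7, 264.9]), array([13. , 91.4]), np.float64(50.7)], 132)
hung (array([463.8, 339.3, 154.1]), np.float64(154.0), [array([464.9, 338. ]), array([12.9, 92.4]), np.float64(50.2)], 141)
deck bar (array([598.3,  10.1, 139. ]), np.float64(139.0), [array([598.2,  10.4]), array([90.2, 10.4]), np.float64(84.7)], 136)
deck bar (array([ 585.9, -102.2,  139. ]), np.float64(139.3), [array([ 586.1, -102.9]), array([90.2, 10.1]), np.float64(83.6)], 135)
lever (array([701.3, -62.2, 161.4]), np.float64(163.0), [array([701.7, -60.7]), array([15.6, 21.5]), np.float64(75.8)], 91)
```

View pics/s7.png

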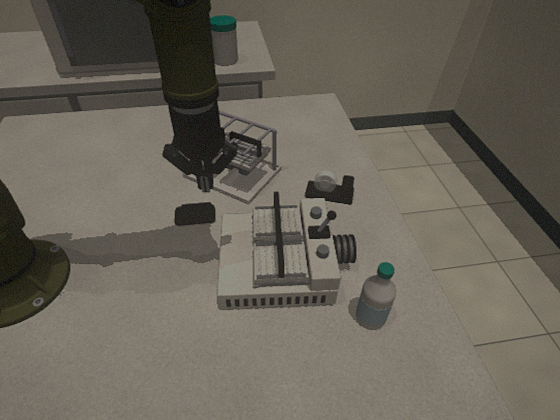

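The lever leans to the rear at (331,214), and both clean cassettes are in at (278,235). The used ones hang on the rack, and the bystanders have not moved. Handing in.

```bash
python3 -c "
from station import *
print(finish_job())"
```

```text
the job is handed in; nothing more can be done
None
```

Job handed in: both used cassettes hang on the rack, one to each pair of hooks; both clean ones are caught home in the bays, the cleaner lever is over to the rear, and the bottle, mouse and tape dispenser were not disturbed.

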